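# Peel the top parts tray off a stuck stack and hold it out

### The arm

A 6-joint arm with a two-finger parallel gripper is mounted at the origin on the work surface. World frame = base frame: x ahead of the robot, y to its left, z up, the work surface at z = 0. Lengths are in m, angles in rad, forces in N, time in s.
With the tool pointing down it reaches from about 0.35 to 0.875 m from the base axis. Payload 4.2 kg.
Tool frame: the origin (TCP) lies between the finger pads; the fingertips stand 25 mm ahead of it and the grasp point (between the pads) lies 6 mm ahead of it (r.tips_ahead is the distance from the TCP to the fingertips, in m); z points along the fingers, y is the line along which they close (so a half turn about z gives the same grasp; the last joint's range is limited). The gripper opens to 85 mm and grips with 20 to 120 N. Pads are 22 mm wide; open, the fingers measure 114 mm over their backs; the gripper's body (76 mm by 85 mm) begins 54 mm behind the grasp point. The pads swing forward as they close: fully open they stand 13 mm farther back than shut.
Start: joints at [-0.992, 0.385, 0.008, 0, -1.194, -0.259], TCP at [0.197, -0.593, 0.256] pointing down, gripper open.
Joint ranges: [-3.14, 3.14], [-1.21, 2.06], [-1.07, 1.41], [-3.16, 2.05], [-2.99, -0.16], [-3.1, 3.1]. Speed limits (rad/s): [2.79, 2.79, 3.14, 3.14, 3.14, 3.14].

### API

Orientations are given as [roll, pitch, yaw] about the fixed x, y, z axes, in that order (R = Rz(yaw) Ry(pitch) Rx(roll)).
In Python, from rig import readout, grab_frame, order, r gives the robot as it stands.
- The arm moves only by the shell command python3 -m jog 'ROWS' [FORCE]. ROWS is a JSON object of lists of equal length, an entry for each row: "delta_rot": the turn, a rotation vector about the world's x, y, z in rad, a list of three; "linear": the shift along the world's x, y, z in units of 40 mm (1.0 is 40 mm), a list of three; "grip": the finger opening in mm, from 0 to 85.4. A call has exactly 5 rows; each row is the pose to reach, as a shift and turn from the pose commanded when the call began; what a row does not reach only later rows make up. A row lasts 1/12 s, in which the tool goes at most 41.7 mm and 7.16 degrees, less where a joint would pass 70% of its speed; a pose out of reach is approached as far as the arm can. A call with a gripper value outside its range is refused whole. The fingers move at their own pace and stop on an object; FORCE is the grip in N (left out, the last holds). Time passes only in rows, so rows that repeat a pose let the fingers close, or fill a call up. It gives the time, the measured TCP pose, the force, the opening and the grip force at its end, in the units of the state.
- readout.observe(): the state, without advancing time (a new reading comes with each control period).
- grab_frame(name): name is "side" or "top"; returns a dict with "color" (400x640x3 uint8, red, green, blue), "fovy" (degrees; the focal length in pixels is half the picture's height over the tangent of half this angle, whatever the lens; pixels are square), "cx", "cy" (the principal point, pixels), "cam_to_world" (4x4, takes a point from camera to world coordinates). Camera axes: x right, y up, looking along -z (the intrinsics and any distortion apply to the point x, -y, -z); pixel columns grow to the right and rows downward; lengths in m; the calibration is good to about 2 mm. A picture is of the moment at which its call begins. There is no depth.
- order.finish_job(): hands the job in; it is judged then, once.
The state is a dict: "clock": time; "q": joint angles; "joint_velocities": joint speeds; "effort": joint torques, N m; "tcp_pos": TCP position; "tool_rot": TCP orientation; "contact_force": force on the tool from outside, world axes, zero at the start; "moment": the same for the moment, N m; "finger_gap": opening from 0.0 (shut) to 1.0 (fully open); "finger_force": force on a finger pad.
Only numpy, scipy, OpenCV 4.12 (cv2) and the standard library are available. Lean on these libraries where they do the work, as an engineer would, in place of code of your own. Each camera call takes 0.05 s, during which the arm holds its last target. There are 200 camera calls.

### The job

The orange tray is stuck on the stack of grey parts trays: take the pot of rivets out of it by its brass handle and stand the pot fully on the round cork coaster. Then take the orange tray by its upright corner tab and peel it: tilt it up from that corner by about 10 degrees while the opposite corner still sits on the stack, and only then lift it off. Finish still holding it in the gripper, level and still, centred over the green cutting mat, a hand's breadth or two above it and touching nothing else; leave the mug, the jar and the hammer alone.

Things in the scene. Friction and masses are not known exactly. Their poses are not given: they have to be found in the camera images.
- pot: Closed aluminium pot with a leather band, 72 mm across, lid top 84 mm above its base, 0.25 to 0.5 kg, standing in the orange tray. A fixed brass handle arches over the lid: its straight middle runs along the pot's y axis (48 mm long, 10 mm thick), 29 mm of air under it. Origin: centre of the underside; z up.
- pot_grip (a point): Middle of the pot's handle bar, 118 mm above the pot's underside; axes as the pot's.
- coaster: Round cork coaster, 120 mm across, 5 mm thick, fixed to the bench. Origin: centre of its underside, on the bench.
- stack: Three nested grey trays fixed to the bench, 160 x 130 mm (x, y), top rim 50 mm high. A sprung rubber pad at the middle of each side rubs on the inside of the orange tray's turned-down skirt, about 4 N each (about 15 N to pull it up level, about half at the tab when tilted up from that corner); each lets go once the rim there is up about 4 mm. Origin: centre of its underside, on the bench.
- tray: Orange tray nested on the stack, axes as the stack's: 160 x 130 mm (x, y), 30 mm deep, 120 g, underside 30 mm above the bench; floor 120 x 90 x 3 mm, sloping walls. An upright tab, 40 mm wide, 10 mm thick, stands across its (+x, +y) corner, 32 mm above the rim; pinch it along the tray's (1, 1, 0) diagonal, which its faces look along. Origin: centre of the underside; z up.
- tray_tab (a point): Middle of the tab, at (66, 51, 50) mm in the tray's frame: 20 mm above the rim, 12 mm below the tab's top; axes as the tray's.
- tray_far (a point): Outer foot of the rim at the corner diagonally across from the tab, at (-80, -65, 20) mm in the tray's frame: it rests on the stack's rim, the pivot when peeling; axes as the tray's.
- cutmat: Green cutting mat, 200 x 150 x 3 mm (x, y, z), fixed to the bench. Origin: centre of its underside, on the bench.
- mug: White ceramic mug, 76 mm across, 90 mm tall, handle to its +y; bystander, leave it alone. Origin: centre of its underside.
- jar: Small amber jar with dark cap, 60 mm across, 75 mm tall; bystander, leave it alone. Origin: centre of its underside.
- hammer: Hammer with a wooden handle lying on the bench, 26 cm long with its 90 mm wide steel head at +x, 26 mm high; bystander, leave it alone. Origin on its handle line, midway along it, at bench level; handle along its x axis.
Things that resemble listed ones, but are neither listed nor needed, are in the scene too. Leave any red look-alike of the stack alone.

How it is judged:
On the way, in this order (a step that is already met when the one before it is completed fails the run):
1. the pot stands on the cork coaster, let go, with the orange tray still seated on the stack (horizontal distance between pot and coaster below 0.028 m and height (world z) of pot below 0.012 m and angle between pot's own z axis and vertical below 0.1 rad and contact force between the fingers and pot below 0.1 N and linear speed of pot below 0.03 m/s and z of tray in the frame of stack below 0.034 m), for 0.2 s.
2. the tab's corner of the orange tray is lifted by 20 mm or more while the opposite corner still sits on the stack (risen less than 6 mm) (contact force between the fingers and tray above 1 N and z of tray_tab in the frame of stack above 0.1 m and z of tray_far in the frame of stack between 0.044 and 0.056 m and distance between tray_far and stack below 0.125 m), for 0.05 s.
At the end, for the whole second after the job is handed in: Gripper holds the orange tray (over 1 N), centre within 50 mm of the mat's, underside 70 to 300 mm up, level within 0.2 rad, still, off stack and pot; pot upright, let go, within 28 mm of the coaster's centre; mug, jar and hammer moved under 30 mm (contact force between the fingers and tray above 1 N and horizontal distance between tray and cutmat below 0.05 m and height (world z) of tray between 0.07 and 0.3 m and angle between tray's own z axis and vertical below 0.2 rad and linear speed of each of tray, pot below 0.03 m/s and contact force between tray and stack below 0.1 N and contact force between each of tray, the fingers and pot below 0.1 N and horizontal distance between pot and coaster below 0.028 m and height (world z) of pot below 0.012 m and angle between pot's own z axis and vertical below 0.1 rad and distance of each of mug, jar, hammer from where it was at the start of the episode below 0.03 m); the arm keeps its last pose, push and grip.
It fails at once if the pot tips over (angle between pot's own z axis and vertical above 0.5 rad).
It fails at once if the pot is dropped (linear speed of pot above 0.5 m/s and contact force between the fingers and pot below 0.1 N).
It fails at once if the mug is disturbed (distance of mug from where it was at the start of the episode above 0.03 m).
It fails at once if the jar is disturbed (distance of jar from where it was at the start of the episode above 0.03 m).
It fails at once if the hammer is disturbed (distance of hammer from where it was at the start of the episode above 0.03 m).
It also fails if it takes over 56 s, if anything falls off the work surface, if the arm or the gripper's body presses on something with over 40 N, if the wrist force passes 120 N, or if a joint passes its speed limit or range.

## Working session

There is one attempt and no reset: what is moved stays moved. The work goes in short steps, Python scripts to look and compute and a shell command to move; the robot and the scene stay as the last step left them, time stands still between calls to the robot, and variables do not carry over. Pictures are saved under pics/ and viewed, at most 12 in all, crops included, and the job is handed in when it is done.

```bash
ls; mkdir -p pics
python3 - <<'E'
from rig import readout, grab_frame, order, r
import cv2,numpy as np
for n in("top","side"):
    f=grab_frame(n); cv2.imwrite(f"pics/{n}0.png",f["color"][:,:,::-1]); np.save(f"pics/{n}0.npy",f,allow_pickle=True)
    print(n,f["fovy"],f["cx"],f["cy"],f["cam_to_world"].round(4).tolist(),[k for k in f])
print(readout.observe())
E
```

```text
pics
top 48.72058012601495 320.8021174015422 198.9583310583514 [[-0.0298, 0.9892, -0.1432, 0.332], [-0.9996, -0.0295, 0.0044, -0.0049], [0.0002, 0.1433, 0.9897, 1.4061], [0.0, 0.0, 0.0, 1.0]] ['color', 'fovy', 'cx', 'cy', 'cam_to_world']
side 51.78053896593211 320.4711450446584 199.00918465434344 [[-0.8344, 0.279, -0.4753, 0.0374], [-0.5511, -0.4075, 0.7282, 0.7673], [0.0095, 0.8695, 0.4938, 0.641], [0.0, 0.0, 0.0, 1.0]] ['color', 'fovy', 'cx', 'cy', 'cam_to_world']
{'clock': 0.1, 'q': array([-9.92385613e-01,  3.85453134e-01,  6.76840046e-03, -4.24823617e-04,
       -1.19397249e+00, -2.58598782e-01]), 'joint_velocities': array([ 4.07745211e-04, -4.49081203e-03,  1.38991283e-03,  3.10333609e-03,
        2.09343825e-05, -1.23846764e-04]), 'effort': array([ 1.68873999e-04, -3.93320274e+01,  1.88929492e+01,  4.19797406e+00,
       -2.57364416e-03,  1.41628141e-05]), 'tcp_pos': array([ 0.19636412, -0.59286258,  0.25535075]), 'tool_rot': array([ 3.13969266e+00, -9.42870784e-05, -2.82193732e+00]), 'contact_force': array([0.11648401, 0.0914271 , 0.56766275]), 'moment': array([ 0.04902778, -0.02151948, -0.02163118]), 'finger_force': 0.0, 'finger_gap': 0.9993186495949268}
```

View pics/top0.png

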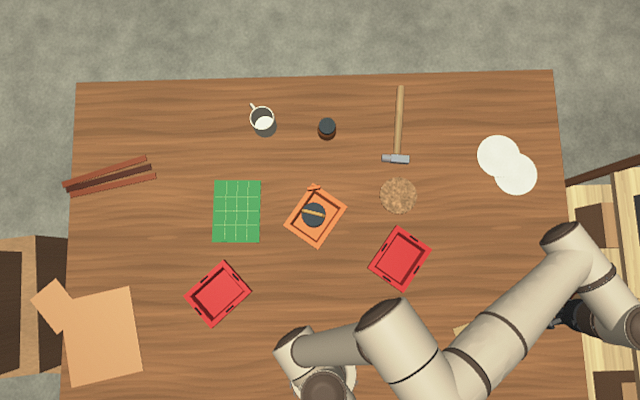

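View pics/side0.png

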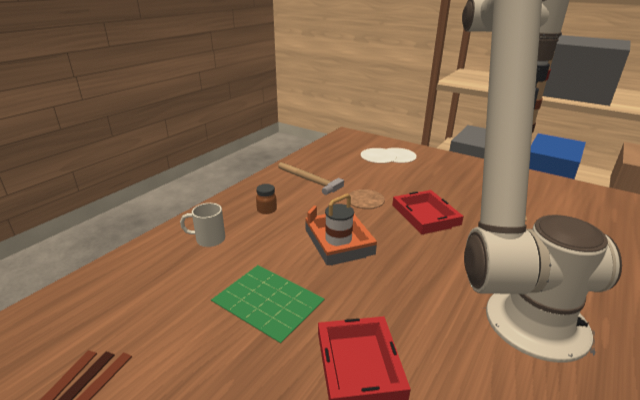

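The top view shows the orange tray at (316,215) with the tab at its upper corner (313,187), and the pot's brass handle at (313,213). The cork coaster is at (398,196) and the mat at (236,211). The two red stack look-alikes are at (218,293) and (400,258), and the white discs at (498,155) and (516,174) aren't cork. So the targets are the only orange tray, on grey trays, and the only brown cork disc. Next I'll measure them and check in a crop.

```bash
cat > h.py <<'E'
import numpy as np, cv2
def load(n): return np.load(f"pics/{n}.npy",allow_pickle=True).item()
def snap(n,tag):
    from rig import grab_frame
    f=grab_frame(n); np.save(f"pics/{tag}.npy",f,allow_pickle=True); return f
def rays(f,px):
    px=np.atleast_2d(px).astype(float); F=200/np.tan(np.radians(f["fovy"]/2)); T=f["cam_to_world"]
    d=np.c_[(px[:,0]-f["cx"])/F,-(px[:,1]-f["cy"])/F,-np.ones(len(px))]@T[:3,:3].T
    return T[:3,3],d
def plane(f,px,z):
    o,d=rays(f,px); return o+d*((z-o[2])/d[:,2])[:,None]
def proj(f,P):
    P=np.atleast_2d(P); F=200/np.tan(np.radians(f["fovy"]/2)); T=f["cam_to_world"]
    c=(P-T[:3,3])@T[:3,:3]; return np.c_[f["cx"]+F*c[:,0]/-c[:,2], f["cy"]-F*c[:,1]/-c[:,2]]
def mask(f,lo,hi,box=None):
    m=cv2.inRange(cv2.cvtColor(f["color"],cv2.COLOR_RGB2HSV),lo,hi)
    if box: k=np.zeros_like(m); x0,y0,x1,y1=box; k[y0:y1,x0:x1]=255; m&=k
    return m
def big(m): return max(cv2.findContours(m,cv2.RETR_EXTERNAL,cv2.CHAIN_APPROX_NONE)[0],key=cv2.contourArea)[:,0]
def tri(f,p,g,q):
    o,d=rays(f,p);o2,e=rays(g,q);d=d[0];e=e[0]
    s=np.linalg.lstsq(np.c_[d,-e],o2-o,rcond=None)[0]; a=o+s[0]*d;b=o2+s[1]*e
    return (a+b)/2,np.linalg.norm(a-b)
E
python3 - <<'E'
from h import *
t=load("top0");s=load("side0")
def hsv(f,x,y): return cv2.cvtColor(f["color"],cv2.COLOR_RGB2HSV)[y,x]
print("hsv orange",hsv(t,290,222),hsv(t,318,188),"brass",hsv(t,313,213),hsv(s,338,200),"cork",hsv(t,398,196),hsv(t,420,220),"mat",hsv(t,236,205))
m=mask(t,(35,80,40),(85,255,255),(200,170,270,250));c=big(m);w=plane(t,c,.003)[:,:2].astype(np.float32)
print("mat",cv2.minAreaRect(w))
img=cv2.resize(t["color"][160:280,250:450],None,fx=4,fy=4,interpolation=cv2.INTER_CUBIC)
i2=cv2.resize(s["color"][170:270,290:440],None,fx=5.33,fy=5.33,interpolation=cv2.INTER_CUBIC)[:530]
cv2.imwrite("pics/c1.png",img[:,:,::-1]);cv2.imwrite("pics/c2.png",i2[:,:,::-1])
E
```

```text
hsv orange [ 11 166 230] [  9 175 159] brass [ 19 137 218] [ 16 138 118] cork [ 16 116 198] [ 13 133 167] mat [ 48  94 208]
mat ((0.5054176449775696, 0.2606431245803833), (0.15083906054496765, 0.20007817447185516), 87.9306640625)
```

View pics/c1.png

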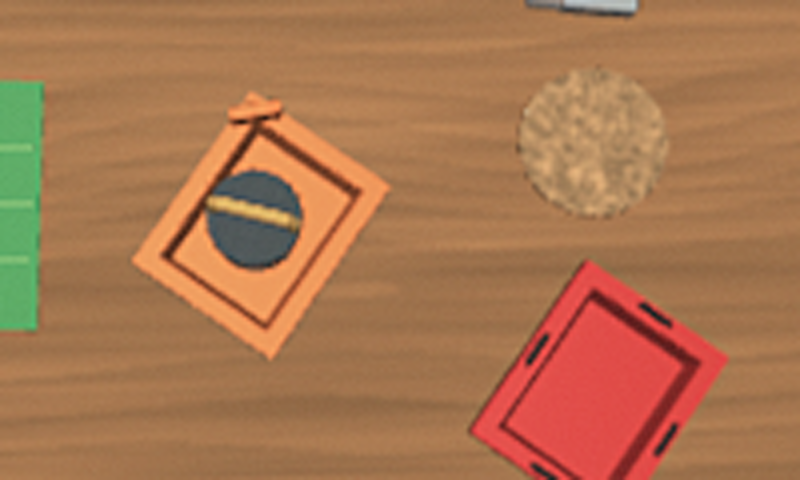

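View pics/c2.png

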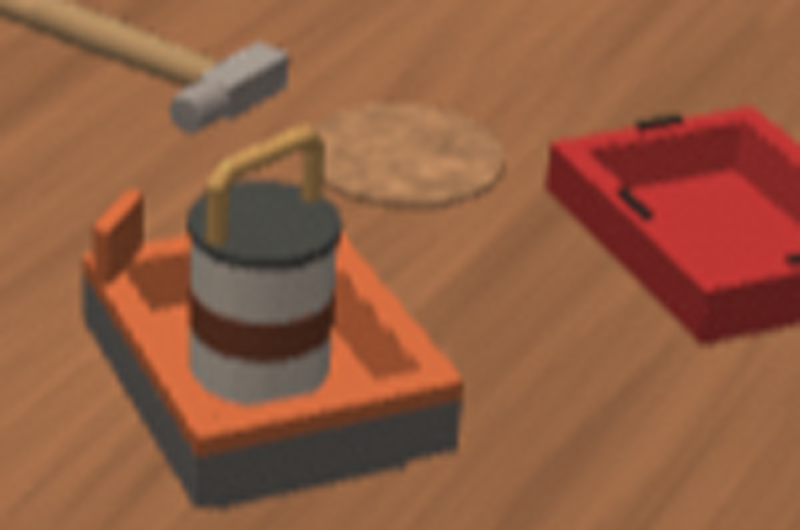

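The crops confirm it: the orange tray sits on grey trays with its tab at the top corner and the pot inside, and the cork disc is at about (398,195). The handle bar runs from crop (208,202) to (300,222).

Run:
```python
from h import *
t=load("top0");s=load("side0")
# tray rim
m=mask(t,(4,140,150),(13,255,255),(278,180,352,252)); c=big(cv2.morphologyEx(m,cv2.MORPH_CLOSE,np.ones((3,3))))
w=plane(t,c,.060)[:,:2].astype(np.float32)
ctr=plane(t,[[250+262/4,160+225/4]],.06)[0,:2]
w2=np.array([p for p,q in zip(w,c) if q[1]>193],np.float32)
r_=cv2.minAreaRect(w2); print("tray rect",r_)
b=cv2.boxPoints(r_);print(b.round(4).tolist())
cr=plane(t,[[250+134/4,160+262/4],[250+271/4,160+358/4],[250+390/4,160+187/4]],.06)[:,:2];print("corners L,B,R",cr.round(4).tolist())
cs=(cr[0]+cr[2])/2; ex=cr[2]-cr[1]; print("centre",cs,"yaw x",np.degrees(np.arctan2(ex[1],ex[0])),np.linalg.norm(ex),np.linalg.norm(cr[0]-cr[1]))
# handle
p=np.array([[250+208/4,160+202/4],[250+300/4,160+222/4]]);wp=plane(t,p,.156)[:,:2];d=wp[1]-wp[0]
print("handle",wp.tolist(),wp.mean(0),np.degrees(np.arctan2(d[1],d[0])),np.linalg.norm(d))
mb=mask(t,(17,90,120),(30,255,255),(298,205,328,220));ys,xs=np.nonzero(mb);hb=plane(t,np.c_[xs,ys],.156)[:,:2]
rr=cv2.minAreaRect(hb.astype(np.float32));print("brass rect",rr,len(xs),hb.mean(0))
md=mask(t,(85,0,20),(125,255,120),(298,198,332,232));cc=cv2.convexHull(big(md|mb));(cx,cy),R=cv2.minEnclosingCircle(plane(t,cc[:,0],.117)[:,:2].astype(np.float32));print("lid",cx,cy,R)
# tri of handle mid: side crop ends (217,185),(318,133)
q=np.array([290+268/5.33,170+157/5.33]);print("tri",tri(t,p.mean(0),s,q))
# coaster
cen=np.array([250+592/4,160+142/4]);print("coaster",plane(t,[cen],.005))
print("coaster tri",tri(t,cen,s,[290+413/5.33,170+153/5.33]))
# tab top
print("tab", plane(t,[[250+229/4,160+112/4],[250+283/4,160+102/4]],.092))
print("tab tri",tri(t,[250+256/4,160+108/4],s,[290+118/5.33,170+210/5.33]))
```

```text
tray rect ((0.4761645197868347, 0.008811421692371368), (0.13348472118377686, 0.16348224878311157), 53.654659271240234)
[[0.3707999885082245, 0.0035000001080334187], [0.5023999810218811, -0.0934000015258789], [0.58160001039505, 0.014100000262260437], [0.4499000012874603, 0.11100000143051147]]
corners L,B,R [[0.4483, 0.1054], [0.3724, 0.0029], [0.5002, -0.0922]]
centre [0.47425602 0.0066012 ] yaw x -36.66935513373239 0.15924570379871517 0.12747311561801553
handle [[0.48127760101575945, 0.044053732125785505], [0.46501480479596796, -0.02099424801774935]] [0.4731462  0.01152974] -104.03690765563952 0.06705011753636357
brass rect ((0.4749038815498352, 0.01283971406519413), (0.06572660803794861, 0.010917533189058304), 73.48109436035156) 73 [0.47530598 0.01295664]
lid 0.4743384122848511 0.014773138798773289 0.03473621606826782
tri (array([0.47383704, 0.01140571, 0.14563177]), np.float64(0.0010495958918566662))
coaster [[ 0.53856116 -0.2590931   0.005     ]]
coaster tri (array([ 0.53577701, -0.26128014,  0.00084342]), np.float64(0.007358731686561039))
tab [[ 0.55675978  0.02910429  0.092     ]
 [ 0.56319655 -0.01183383  0.092     ]]
tab tri (array([0.55935554, 0.00831921, 0.08691454]), np.float64(0.0016525523352115127))
```

```bash
python3 -c "
from rig import r; print(r.tips_ahead,[a for a in dir(r) if a[0]!='_'])"
M='python3 -m jog'
python3 -m jog '{"linear":[[0.34,0.76,0],[0.69,1.51,0],[1.04,2.27,0],[1.38,3.02,0],[1.73,3.78,0]],"delta_rot":[[0,0,0.05],[0,0,0.1],[0,0,0.15],[0,0,0.2],[0,0,0.248]],"grip":[50,50,50,50,50]}' 40
python3 -m jog '{"linear":[[0.34,0.76,0],[0.69,1.51,0],[1.04,2.27,0],[1.38,3.02,0],[1.73,3.78,0]],"delta_rot":[[0,0,0.05],[0,0,0.1],[0,0,0.15],[0,0,0.2],[0,0,0.248]],"grip":[50,50,50,50,50]}'
python3 -m jog '{"linear":[[0.34,0.76,0],[0.69,1.51,0],[1.04,2.27,0],[1.38,3.02,0],[1.73,3.78,0]],"delta_rot":[[0,0,0.05],[0,0,0.1],[0,0,0.15],[0,0,0.2],[0,0,0.248]],"grip":[50,50,50,50,50]}'
python3 -m jog '{"linear":[[0.4,0.9,0],[0.9,1.9,0],[1.4,2.9,0],[1.73,3.78,0],[1.73,3.78,0]],"delta_rot":[[0,0,0.05],[0,0,0.1],[0,0,0.15],[0,0,0.2],[0,0,0.248]],"grip":[50,50,50,50,50]}'
```

```text
0.025 ['IKError', 'tips_ahead']
clock: 0.52
tcp_pos: [0.2658, -0.4405, 0.2557]
tool_rot: [3.14, -0.0, -2.572]
contact_force: [0.6, -0.7, 0.3]
finger_gap: 0.587
finger_force: 0.0
clock: 0.93
tcp_pos: [0.3349, -0.2893, 0.2561]
tool_rot: [3.141, -0.0, -2.324]
contact_force: [1.3, -0.1, 1.1]
finger_gap: 0.589
finger_force: 0.0
clock: 1.35
tcp_pos: [0.4041, -0.1381, 0.2562]
tool_rot: [3.141, 0.0, -2.075]
contact_force: [0.6, -0.8, 0.3]
finger_gap: 0.59
finger_force: 0.0
clock: 1.77
tcp_pos: [0.4757, 0.0164, 0.2559]
tool_rot: [-3.14, 0.001, -1.822]
contact_force: [-0.6, -1.2, -0.3]
finger_gap: 0.585
finger_force: 0.0
```

```bash
python3 -m jog '{"linear":[[0,0,-0.5],[0,0,-1.0],[0,0,-1.5],[0,0,-2.0],[0,0,-2.0]],"delta_rot":[[0,0,0],[0,0,0],[0,0,0],[0,0,0],[0,0,0]],"grip":[50,50,50,50,50]}'
python3 -m jog '{"linear":[[0,0,-0.2],[0,0,-0.35],[0,0,-0.48],[0,0,-0.48],[0,0,-0.48]],"delta_rot":[[0,0,0],[0,0,0],[0,0,0],[0,0,0],[0,0,0]],"grip":[50,50,50,50,50]}'
python3 - <<'E'
from h import *
s=snap("side","s1"); t=snap("top","t1")
a=cv2.resize(s["color"][130:280,270:450],None,fx=3,fy=3);b=cv2.resize(t["color"][150:260,260:380],None,fx=3,fy=3)
o=np.zeros((450,800,3),np.uint8);o[:450,:440]=a[:,:440];o[:330,440:800]=b
cv2.imwrite("pics/v1.png",o[:,:,::-1])
E
```

```text
clock: 2.18
tcp_pos: [0.4704, 0.0109, 0.1724]
tool_rot: [3.133, -0.004, -1.831]
contact_force: [-1.2, -0.5, -0.8]
finger_gap: 0.584
finger_force: 0.0
clock: 2.6
tcp_pos: [0.4735, 0.0115, 0.1574]
tool_rot: [-3.141, 0.0, -1.83]
contact_force: [-0.1, 0.1, 0.2]
finger_gap: 0.585
finger_force: 0.0
```

View pics/v1.png

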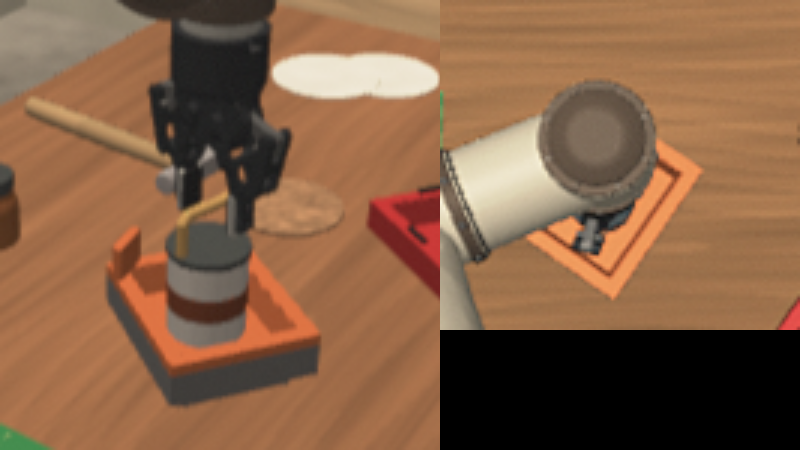

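The fingers straddle the brass bar: in the side part the pads are at about (185,190) and (240,215), with the bar between them. I'll close and lift.

```bash
python3 -m jog '{"linear":[[0,0,0],[0,0,0],[0,0,0],[0,0,0],[0,0,0]],"delta_rot":[[0,0,0],[0,0,0],[0,0,0],[0,0,0],[0,0,0]],"grip":[0,0,0,0,0]}' 60
python3 -m jog '{"linear":[[0,0,0],[0,0,0],[0,0,0.05],[0,0,0.15],[0,0,0.3]],"delta_rot":[[0,0,0],[0,0,0],[0,0,0],[0,0,0],[0,0,0]],"grip":[0,0,0,0,0]}'
python3 -m jog '{"linear":[[0,0,0.25],[0,0,0.5],[0,0,0.75],[0,0,1.0],[0,0,1.25]],"delta_rot":[[0,0,0],[0,0,0],[0,0,0],[0,0,0],[0,0,0]],"grip":[0,0,0,0,0]}'
python3 - <<'E'
from h import *
s=snap("side","s2")
cv2.imwrite("pics/v2.png",cv2.resize(s["color"][100:280,250:450],None,fx=3,fy=3)[:,:,::-1])
E
```

```text
clock: 3.12
tcp_pos: [0.4735, 0.0115, 0.1575]
tool_rot: [-3.141, 0.0, -1.83]
contact_force: [-0.8, 0.3, 2.4]
finger_gap: 0.091
finger_force: 58.4
clock: 3.53
tcp_pos: [0.4724, 0.0113, 0.1684]
tool_rot: [3.139, -0.001, -1.83]
contact_force: [-0.3, 0.1, -2.5]
finger_gap: 0.093
finger_force: 58.5
clock: 3.95
tcp_pos: [0.473, 0.0115, 0.2197]
tool_rot: [3.141, -0.0, -1.83]
contact_force: [0.2, 1.1, -2.5]
finger_gap: 0.092
finger_force: 58.4
```

View pics/v2.png

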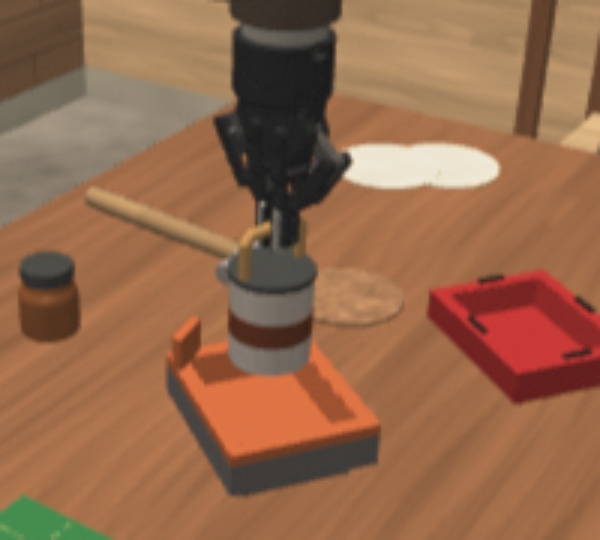

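The pot hangs upright, clear of the seated tray, with its base at about (270,365) in the crop. Next I'll carry it to the coaster.

```bash
python3 -m jog '{"linear":[[0,0,0.25],[0,0,0.5],[0.05,-0.2,0.75],[0.12,-0.5,0.95],[0.2,-0.85,1.0]],"delta_rot":[[0,0,0],[0,0,0],[0,0,0],[0,0,0],[0,0,0]],"grip":[0,0,0,0,0]}'
python3 -m jog '{"linear":[[0.1,-0.45,0],[0.22,-0.9,0],[0.33,-1.4,0],[0.44,-1.9,0],[0.56,-2.4,0]],"delta_rot":[[0,0,0],[0,0,0],[0,0,0],[0,0,0],[0,0,0]],"grip":[0,0,0,0,0]}'
python3 -m jog '{"linear":[[0.1,-0.5,0],[0.22,-0.95,0],[0.33,-1.4,0],[0.44,-1.8,0],[0.54,-2.2,0]],"delta_rot":[[0,0,0],[0,0,0],[0,0,0],[0,0,0],[0,0,0]],"grip":[0,0,0,0,0]}'
python3 -m jog '{"linear":[[0.1,-0.4,0],[0.18,-0.7,0],[0.24,-1.0,0],[0.28,-1.2,0],[0.3,-1.3,0]],"delta_rot":[[0,0,0],[0,0,0],[0,0,0],[0,0,0],[0,0,0]],"grip":[0,0,0,0,0]}'
python3 -m jog '{"linear":[[0,0,-0.2],[0,0,-0.6],[0,0,-1.0],[0,0,-1.4],[0,0,-1.8]],"delta_rot":[[0,0,0],[0,0,0],[0,0,0],[0,0,0],[0,0,0]],"grip":[0,0,0,0,0]}'
python3 -m jog '{"linear":[[0,0,-0.3],[0,0,-0.6],[0,0,-0.8],[0,0,-1.0],[0,0,-1.1]],"delta_rot":[[0,0,0],[0,0,0],[0,0,0],[0,0,0],[0,0,0]],"grip":[0,0,0,0,0]}'
python3 - <<'E'
from h import *
s=snap("side","s3")
cv2.imwrite("pics/v3.png",cv2.resize(s["color"][90:250,290:490],None,fx=3,fy=3)[:,:,::-1])
E
```

```text
clock: 4.42
tcp_pos: [0.4818, -0.0224, 0.2604]
tool_rot: [-3.139, 0.001, -1.828]
contact_force: [-0.0, 0.1, -2.3]
finger_gap: 0.091
finger_force: 58.6
clock: 4.83
tcp_pos: [0.5034, -0.1193, 0.2587]
tool_rot: [3.141, 0.0, -1.83]
contact_force: [-0.3, -0.1, -2.8]
finger_gap: 0.095
finger_force: 58.5
clock: 5.25
tcp_pos: [0.5251, -0.2073, 0.2585]
tool_rot: [3.14, 0.0, -1.83]
contact_force: [-0.0, 0.6, -2.4]
finger_gap: 0.091
finger_force: 58.5
clock: 5.67
tcp_pos: [0.5374, -0.2594, 0.2588]
tool_rot: [3.141, -0.0, -1.831]
contact_force: [1.1, 0.6, -2.4]
finger_gap: 0.097
finger_force: 58.5
clock: 6.08
tcp_pos: [0.5369, -0.2577, 0.186]
tool_rot: [3.141, 0.0, -1.829]
contact_force: [0.3, -0.4, -2.9]
finger_gap: 0.094
finger_force: 58.6
clock: 6.5
tcp_pos: [0.5369, -0.258, 0.142]
tool_rot: [3.14, 0.0, -1.829]
contact_force: [-0.2, 0.1, -2.8]
finger_gap: 0.096
finger_force: 58.5
```

View pics/v3.png

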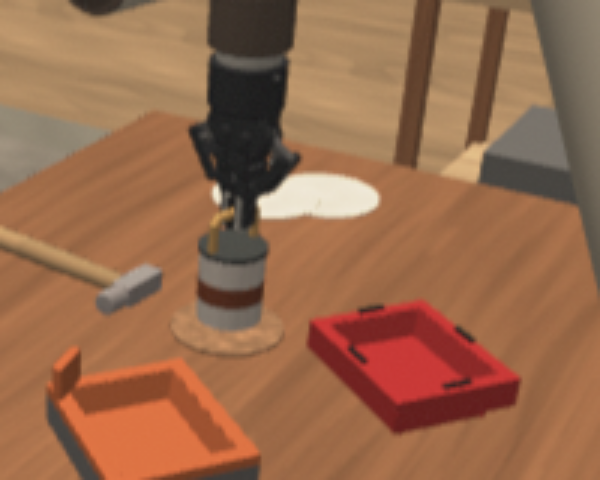

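The pot is about 12 mm above the coaster: its base is centred near (231,318) and the coaster near (227,328) in the crop. I'll lower it to contact.

```bash
python3 -m jog '{"linear":[[0,0,-0.1],[0,0,-0.2],[0,0,-0.27],[0,0,-0.33],[0,0,-0.35]],"delta_rot":[[0,0,0],[0,0,0],[0,0,0],[0,0,0],[0,0,0]],"grip":[0,0,0,0,0]}'
python3 -m jog '{"linear":[[0,0,-0.01],[0,0,-0.02],[0,0,-0.03],[0,0,-0.03],[0,0,-0.03]],"delta_rot":[[0,0,0],[0,0,0],[0,0,0],[0,0,0],[0,0,0]],"grip":[0,0,0,0,0]}'
```

```text
clock: 6.97
tcp_pos: [0.5373, -0.2587, 0.1296]
tool_rot: [-3.142, -0.001, -1.83]
contact_force: [-1.2, -0.2, 3.0]
finger_gap: 0.093
finger_force: 59.1
clock: 7.38
tcp_pos: [0.5378, -0.2588, 0.1297]
tool_rot: [-3.14, -0.001, -1.829]
contact_force: [-3.0, 1.2, 6.1]
finger_gap: 0.097
finger_force: 59.4
```

```bash
python3 -m jog '{"linear":[[0,0,0],[0,0,0],[0,0,0],[0,0,0],[0,0,0]],"delta_rot":[[0,0,0],[0,0,0],[0,0,0],[0,0,0],[0,0,0]],"grip":[15,25,40,50,50]}'
python3 -m jog '{"linear":[[0,0,0],[0,0,0],[0,0,0.1],[0,0,0.3],[0,0,0.6]],"delta_rot":[[0,0,0],[0,0,0],[0,0,0],[0,0,0],[0,0,0]],"grip":[50,50,50,50,50]}'
python3 -m jog '{"linear":[[0,0,0.5],[0,0,1.0],[0,0,1.6],[0,0,2.1],[0,0,2.6]],"delta_rot":[[0,0,0],[0,0,0],[0,0,0],[0,0,0],[0,0,0]],"grip":[50,50,50,50,50]}'
python3 -m jog '{"linear":[[0.05,0.4,0],[0.1,0.9,0],[0.16,1.6,0],[0.22,2.3,0],[0.28,3.0,0]],"delta_rot":[[0,0,0.04],[0,0,0.08],[0,0,0.12],[0,0,0.16],[0,0,0.2]],"grip":[50,50,50,50,50]}'
python3 -m jog '{"linear":[[0.05,0.7,0],[0.1,1.4,0],[0.16,2.1,0],[0.22,2.8,0],[0.26,3.5,0]],"delta_rot":[[0,0,0.05],[0,0,0.1],[0,0,0.15],[0,0,0.18],[0,0,0.21]],"grip":[50,50,50,50,50]}'
python3 -m jog '{"linear":[[0,0.1,0],[0,0.19,0],[0,0.19,0],[0,0.19,0],[0,0.19,0]],"delta_rot":[[0,0,0],[0,0,0],[0,0,0],[0,0,0],[0,0,0]],"grip":[50,50,50,50,50]}'
python3 - <<'E'
from h import *
s=snap("side","s4");t=snap("top","t4")
a=cv2.resize(s["color"][90:270,290:440],None,fx=3,fy=3);b=cv2.resize(t["color"][150:260,300:420],None,fx=2.8,fy=2.8)
o=np.zeros((540,800,3),np.uint8);o[:540,:450]=a;o[:308,450:786]=b
cv2.imwrite("pics/v4.png",o[:,:,::-1])
E
```

```text
clock: 7.8
tcp_pos: [0.5374, -0.2585, 0.1277]
tool_rot: [3.141, 0.0, -1.83]
contact_force: [0.8, 0.4, -0.1]
finger_gap: 0.582
finger_force: 0.0
clock: 8.22
tcp_pos: [0.5368, -0.2584, 0.1517]
tool_rot: [3.139, -0.0, -1.83]
contact_force: [0.0, -0.5, 0.3]
finger_gap: 0.582
finger_force: 0.0
clock: 8.63
tcp_pos: [0.5374, -0.2585, 0.2582]
tool_rot: [-3.14, -0.0, -1.83]
contact_force: [1.0, -0.2, -1.2]
finger_gap: 0.588
finger_force: 0.0
clock: 9.05
tcp_pos: [0.5485, -0.1375, 0.257]
tool_rot: [-3.14, 0.0, -1.628]
contact_force: [-0.8, 0.3, 0.6]
finger_gap: 0.586
finger_force: 0.0
clock: 9.47
tcp_pos: [0.559, 0.0029, 0.257]
tool_rot: [-3.14, 0.0, -1.418]
contact_force: [0.5, -0.7, 0.2]
finger_gap: 0.584
finger_force: 0.0
clock: 9.88
tcp_pos: [0.5588, 0.0081, 0.2561]
tool_rot: [-3.142, -0.0, -1.421]
contact_force: [0.4, -0.3, -0.8]
finger_gap: 0.586
finger_force: 0.0
```

View pics/v4.png

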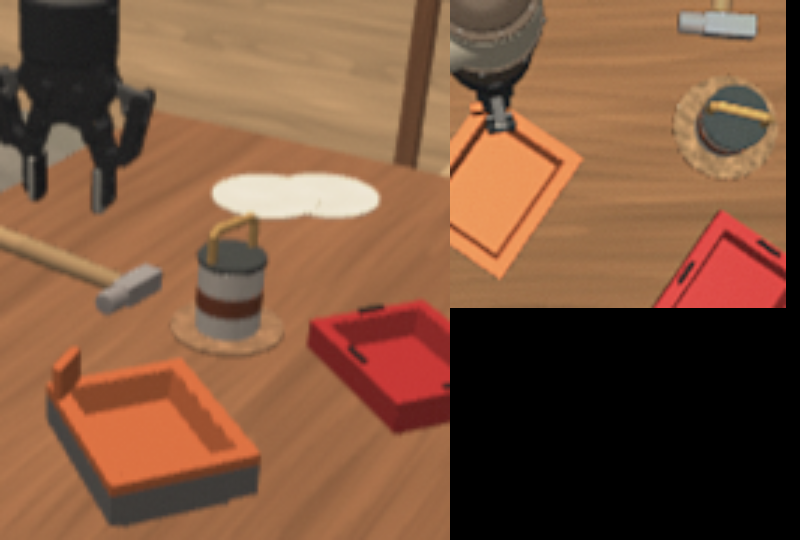

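The pot stands on the coaster with its base about at (230,328) in the crop, upright and let go. The tray is still seated and the gripper is above the tab. I'll descend and check the straddle by force.

```bash
python3 -m jog '{"linear":[[0,0,-0.5],[0,0,-1.2],[0,0,-1.9],[0,0,-2.5],[0,0,-2.8]],"delta_rot":[[0,0,0],[0,0,0],[0,0,0],[0,0,0],[0,0,0]],"grip":[50,50,50,50,50]}'
python3 -m jog '{"linear":[[0,0,-0.3],[0,0,-0.6],[0,0,-0.9],[0,0,-1.15],[0,0,-1.36]],"delta_rot":[[0,0,0],[0,0,0],[0,0,0],[0,0,0],[0,0,0]],"grip":[50,50,50,50,50]}'
python3 - <<'E'
from h import *
s=snap("side","s5")
cv2.imwrite("pics/v5.png",cv2.resize(s["color"][140:270,260:400],None,fx=4,fy=4)[:,:,::-1])
E
```

```text
clock: 10.4
tcp_pos: [0.5571, 0.008, 0.1407]
tool_rot: [3.136, -0.0, -1.422]
contact_force: [0.7, -1.2, 0.1]
finger_gap: 0.588
finger_force: 0.0
clock: 10.82
tcp_pos: [0.5588, 0.0085, 0.0886]
tool_rot: [3.141, -0.0, -1.421]
contact_force: [0.1, -0.7, -0.2]
finger_gap: 0.587
finger_force: 0.0
```

View pics/v5.png

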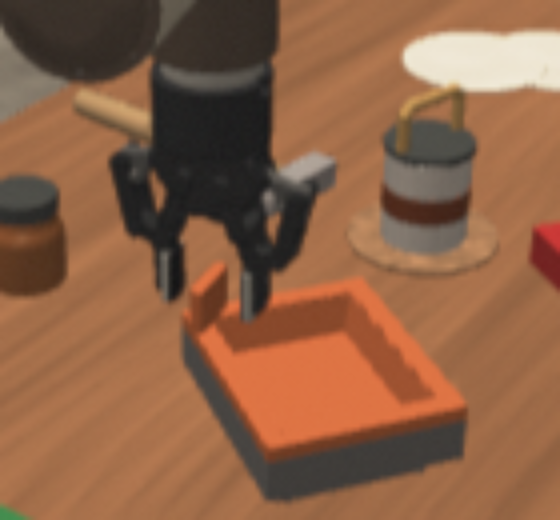

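The pads at (170,290) and (255,305) straddle the tab at (208,298). I'll close, then rotate about the far corner. The tool is 186 mm out and 39 mm above that pivot.

```bash
python3 -m jog '{"linear":[[0,0,0],[0,0,0],[0,0,0],[0,0,0],[0,0,0]],"delta_rot":[[0,0,0],[0,0,0],[0,0,0],[0,0,0],[0,0,0]],"grip":[30,20,10,0,0]}' 80
python3 -m jog '{"linear":[[0,0,0],[0,0,0],[0,0,0],[0,0,0],[0,0,0]],"delta_rot":[[0,0,0],[0,0,0],[0,0,0],[0,0,0],[0,0,0]],"grip":[0,0,0,0,0]}' 100
python3 -m jog '{"linear":[[-0.01,0,0.08],[-0.03,0,0.16],[-0.05,0,0.24],[-0.07,0,0.32],[-0.1,0,0.4]],"delta_rot":[[0.001,-0.0175,0],[0.001,-0.035,0],[0.002,-0.052,0],[0.003,-0.07,0],[0.003,-0.087,0]],"grip":[0,0,0,0,0]}'
```

```text
clock: 11.28
tcp_pos: [0.5593, 0.0092, 0.0905]
tool_rot: [-3.14, -0.0, -1.419]
contact_force: [-1.1, 0.3, 3.0]
finger_gap: 0.108
finger_force: 78.9
clock: 11.7
tcp_pos: [0.5593, 0.0091, 0.0905]
tool_rot: [-3.14, -0.0, -1.419]
contact_force: [-1.4, -1.1, 5.6]
finger_gap: 0.095
finger_force: 98.0
clock: 12.12
tcp_pos: [0.5541, 0.009, 0.1058]
tool_rot: [-3.054, -0.01, -1.42]
contact_force: [-1.4, 0.4, -0.4]
finger_gap: 0.094
finger_force: 98.8
```

```bash
python3 -m jog '{"linear":[[-0.03,0,0.1],[-0.06,0,0.2],[-0.1,0,0.29],[-0.13,0,0.38],[-0.17,0,0.47]],"delta_rot":[[0.001,-0.021,0],[0.002,-0.042,0],[0.002,-0.063,0],[0.003,-0.084,0],[0.004,-0.105,0]],"grip":[0,0,0,0,0]}'
python3 -m jog '{"linear":[[0,0,0],[0,0,0],[0,0,0],[0,0,0],[0,0,0]],"delta_rot":[[0,0,0],[0,0,0],[0,0,0],[0,0,0],[0,0,0]],"grip":[0,0,0,0,0]}'
python3 - <<'E'
from h import *
s=snap("side","s6")
cv2.imwrite("pics/v6.png",cv2.resize(s["color"][140:270,260:400],None,fx=4,fy=4)[:,:,::-1])
E
```

```text
clock: 12.53
tcp_pos: [0.548, 0.0092, 0.125]
tool_rot: [-2.948, -0.022, -1.422]
contact_force: [0.9, -0.4, -0.3]
finger_gap: 0.096
finger_force: 98.7
clock: 12.95
tcp_pos: [0.5482, 0.0091, 0.1241]
tool_rot: [-2.951, -0.022, -1.422]
contact_force: [-1.4, 0.5, 0.0]
finger_gap: 0.094
finger_force: 98.8
```

View pics/v6.png

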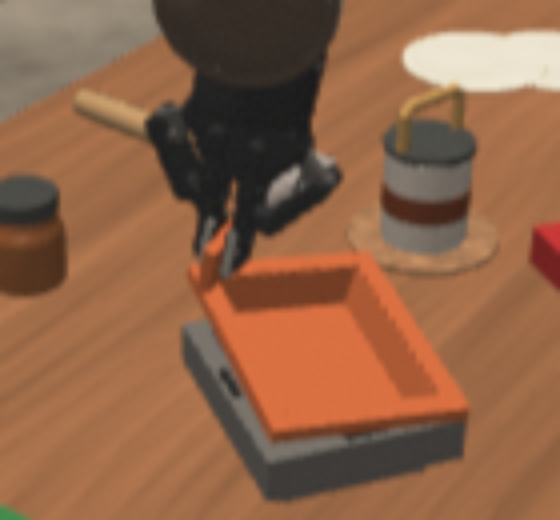

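The tab corner is up while the far corner stays at (465,410), where it was before, so the peel is good. Now I'll lift straight up, level it and carry it to the mat.

```bash
python3 -m jog '{"linear":[[0,0,0.1],[0,0,0.25],[0,0,0.45],[0,0,0.7],[0,0,1.0]],"delta_rot":[[0,0,0],[0,0,0],[0,0,0],[0,0,0],[0,0,0]],"grip":[0,0,0,0,0]}'
python3 -m jog '{"linear":[[0,0,0.3],[0,0,0.6],[0,0,0.9],[0,0,1.1],[0,0,1.25]],"delta_rot":[[0,0,0],[0,0.02,0],[-0.001,0.04,0],[-0.002,0.065,0],[-0.003,0.09,0]],"grip":[0,0,0,0,0]}'
python3 -m jog '{"linear":[[0,0,0],[0,0.1,0],[0.05,0.3,0],[0.1,0.6,0],[0.15,0.9,0]],"delta_rot":[[-0.001,0.025,0],[-0.002,0.05,0],[-0.003,0.075,0],[-0.004,0.102,0],[-0.004,0.102,0]],"grip":[0,0,0,0,0]}'
python3 -m jog '{"linear":[[0.1,0.45,0],[0.2,0.9,0],[0.3,1.4,0],[0.4,1.9,0],[0.45,2.4,0]],"delta_rot":[[0,0,0],[0,0,0],[0,0,0],[0,0,0],[0,0,0]],"grip":[0,0,0,0,0]}'
python3 -m jog '{"linear":[[0.1,0.5,0],[0.2,1.0,0],[0.3,1.4,0],[0.35,1.8,0],[0.4,2.1,0]],"delta_rot":[[0,0,0],[0,0,0],[0,0,0],[0,0,0],[0,0,0]],"grip":[0,0,0,0,0]}'
python3 -m jog '{"linear":[[0,0.3,0],[0,0.5,0],[0,0.7,0],[0,0.85,0],[0,0.9,0]],"delta_rot":[[0,0,0],[0,0,0],[0,0,0],[0,0,0],[0,0,0]],"grip":[0,0,0,0,0]}'
python3 -m jog '{"linear":[[0,0,0],[0,0,0],[0,0,0],[0,0,0],[0,0,0]],"delta_rot":[[0,0,0],[0,0,0],[0,0,0],[0,0,0],[0,0,0]],"grip":[0,0,0,0,0]}'
python3 - <<'E'
from h import *
s=snap("side","s7");t=snap("top","t7")
a=cv2.resize(s["color"][90:360,170:440],None,fx=1.6,fy=1.6);b=cv2.resize(t["color"][80:280,190:430],None,fx=1.5,fy=1.5)
o=np.zeros((440,800,3),np.uint8);o[:432,:432]=a;o[:300,440:800]=b
cv2.imwrite("pics/v7.png",o[:,:,::-1])
m=mask(t,(4,140,120),(13,255,255),(190,150,310,280));c=big(m);R=cv2.minAreaRect(plane(t,c,.18)[:,:2].astype(np.float32));print(R)
E
```

```text
clock: 13.42
tcp_pos: [0.5483, 0.0092, 0.1652]
tool_rot: [-2.95, -0.022, -1.422]
contact_force: [0.7, 0.2, -1.3]
finger_gap: 0.096
finger_force: 98.6
clock: 13.83
tcp_pos: [0.5488, 0.0094, 0.2167]
tool_rot: [-3.037, -0.011, -1.42]
contact_force: [0.5, -0.4, -1.2]
finger_gap: 0.094
finger_force: 98.6
clock: 14.25
tcp_pos: [0.5554, 0.0458, 0.2153]
tool_rot: [-3.14, 0.001, -1.421]
contact_force: [0.3, 0.2, -1.0]
finger_gap: 0.097
finger_force: 98.6
clock: 14.67
tcp_pos: [0.5726, 0.1426, 0.215]
tool_rot: [-3.139, 0.001, -1.42]
contact_force: [0.8, -0.9, -0.1]
finger_gap: 0.093
finger_force: 98.6
clock: 15.08
tcp_pos: [0.5882, 0.2268, 0.2145]
tool_rot: [-3.141, 0.0, -1.419]
contact_force: [-0.2, -0.9, -0.5]
finger_gap: 0.093
finger_force: 98.6
clock: 15.5
tcp_pos: [0.588, 0.2618, 0.2143]
tool_rot: [-3.142, 0.0, -1.419]
contact_force: [-0.9, -0.1, 0.6]
finger_gap: 0.098
finger_force: 98.6
clock: 15.92
tcp_pos: [0.5881, 0.2607, 0.2144]
tool_rot: [-3.142, -0.0, -1.42]
contact_force: [-0.2, 0.0, -1.9]
finger_gap: 0.098
finger_force: 98.6
((0.5059495568275452, 0.2615947127342224), (0.1331675797700882, 0.16339389979839325), 53.62966537475586)
```

View pics/v7.png

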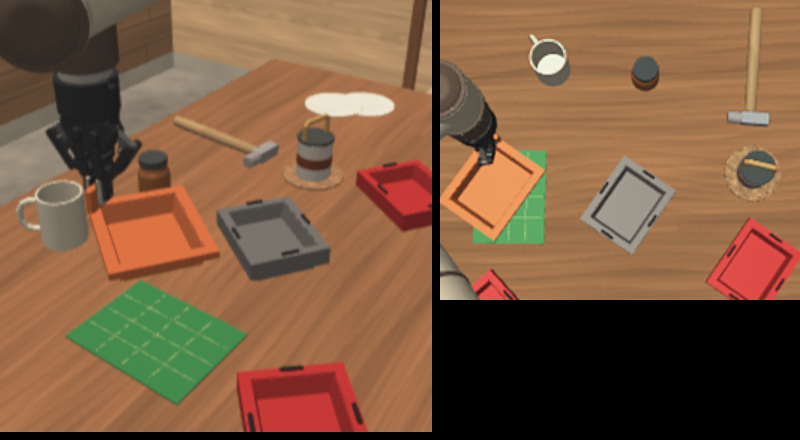

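The orange tray is held level with its centre at (0.506, 0.262), within about 1 mm of the mat's at (0.505, 0.261), and its underside is about 155 mm up. The pot stands on the coaster, and the mug, jar and hammer haven't moved. I'll hand it in.

```bash
python3 -c "
from rig import order; print(order.finish_job())"
```

```text
the job is handed in; nothing more can be done
None
```

I handed the job in after about 16 s of robot time, and the hand-in returned no verdict: the pot is on the coaster, the tray was peeled about 11° before lifting and is held level and still over the mat with its underside about 155 mm up, and the mug, jar and hammer look unmoved.

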